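# Release the purple tube from its push-fit port and rack it

### The job

On the rinse ports of this blood-sampling bench, free the purple-topped rigid tube: press its purple push-fit collar fully home and, with the collar held down, draw the tube straight up out of the port. Then lower it gently, grooved end down, into the empty hole of the white rack until it stands on the bottom, and let go. Feel for the collar and press and pull without forcing anything, and leave the red port, the spare blue tube and the jar alone.

Things in the scene. Friction and masses are not known exactly. Their poses are not given: they have to be found in the camera images.
- purple_port: Purple port: grey block 70 x 70 x 60 mm high fixed to the bench, purple stripe on two sides; origin at the centre of its underside, z up. A vertical blind bore of 17.5 mm diameter, 40 mm deep, runs down its middle and holds the purple tube by two catches in its groove. Collar on top: see the tube and its foot.
- purple_tube_center (a point): Half-way up the purple tube: rigid, upright, 16 mm diameter, 98 mm long, about 40 g, clear with a purple top, local z along it towards the purple top. Seated, its foot is 20 mm above the bench, so this point is 69 mm and its top 118 mm up; it cannot go deeper. Around it lies the purple collar, a ring of 44 mm outer, 19 mm inner diameter, 6 mm thick, whose flat top at rest is 76 to 90 mm above the bench: set by a hidden thread, find it by feel.
- purple_tube_foot (a point): Centre of the tube's bottom end; its groove is 10 to 22 mm above it. The collar has 9 mm of sprung travel: 4 N starts it, 12 N holds it on its hard stop; it comes back up when let go. The catches follow it: open beyond 4 mm of travel. Fingertips press it astride the tube, then close on the tube while pressing; from fully down the tube must rise 4 mm to pass the catches, which then drag on it a little.
- rack: White foam-like rack block 150 x 64 x 50 mm high, fixed; origin at the centre of its underside, long side along its x. Two upright holes of 22 mm diameter, 40 mm deep, on its long axis 38 mm either side of the middle; the one at -x holds the spare blue tube, the one at +x is empty.
- empty_hole (a point): Centre of the mouth of the empty rack hole, 50 mm above the bench.
- empty_floor (a point): Centre of the floor of the empty rack hole, 10 mm above the bench.
- red_port: Red port, the same as the purple one but with a red collar and red stripes; holds a red-topped tube. Leave alone.
- red_tube_center (a point): Half-way up the red-topped tube, the same size as the purple one, seated in the red port. Leave alone.
- spare_tube_center (a point): Half-way up the spare blue-topped tube (same size) standing in the other rack hole, 59 mm above the bench. Leave alone.
- jar_center (a point): Half-way up a closed glass jar with a white lid, 60 mm diameter, 85 mm high. Leave alone.
- purple_tube: The purple tube as a body; its origin is its foot, the centre of its bottom end; z along it towards the purple top.
Mind the look-alikes: they are no part of the job. Several things look just like the rack: the one meant starts nearest to the robot's base.

How it is judged:
By the outcome, as a careful person would: the job done as asked, in the order asked, and still so for the second after the job is handed in, with the robot touching nothing.
It also fails if it takes over 48 s, if anything falls off the work surface, if the arm or the gripper's body presses on something with over 40 N, if the wrist force passes 120 N, or if a joint passes its speed limit or range.

### The arm

A 6-joint arm with a two-finger parallel gripper is mounted at the origin on the work surface. World frame = base frame: x ahead of the robot, y to its left, z up, the work surface at z = 0. Lengths are in m, angles in degrees, forces in N, time in s.
With the tool pointing down it reaches from about 0.4 to 0.825 m from the base axis. Payload 7 kg.
Tool frame: the origin (TCP) lies at the very end of the fingers, on their centre line; the grasp point (between the pads) lies 19 mm behind it; z points along the fingers, y is the direction in which the jaws open and shut (so a half turn about z gives the same grasp; the last joint's range is limited). The gripper opens to 88 mm and grips with 3 to 60 N. Pads are 19 mm wide; open, the fingers measure 130 mm over their backs; the gripper's body (78 mm by 193 mm) begins 47 mm behind the grasp point.
Start: joints at [-59.41, 20.546, 0.682, 0, -70.136, -16.507], TCP at [0.164, -0.655, 0.227] pointing down, gripper open.
Joint ranges: [-176.03, 176.03], [-82.01, 121.73], [-58.28, 71.71], [-173.87, 95.51], [-174.79, -0.11], [-173.66, 173.66]. Speed limits (degrees/s): [136.94, 136.94, 172.46, 180, 180, 180].

### API

Orientations are given as [roll, pitch, yaw] about the fixed x, y, z axes, in that order (R = Rz(yaw) Ry(pitch) Rx(roll)).
In Python, from plant import ctrl, snapshot, workorder gives the robot as it stands. The module is installed in compiled form; this text tells all that it offers.
- The arm moves only by the shell command python3 -m creep 'ROWS'. ROWS is JSON, a list of rows, each a list of 5 numbers: the shift along the tool's x, y, z scaled (see below), then the turn about the tool's z scaled (see below), then the finger opening in mm, from 0 to 87.6. A call has exactly 8 rows; each row is the pose to reach, as a shift and turn from the pose commanded when the call began, along the tool's axes at that moment, turning the shorter way round; what a row does not reach only later rows make up. The controller multiplies each number of a shift by 0.1 m and each number of a turn by 180 degrees. A row lasts 1/12 s, in which the tool goes at most 41.7 mm and 7.16 degrees, less where a joint would pass 70% of its speed; a pose out of reach is approached as far as the arm can. A call with a number of a shift or a turn outside -1 to 1 is refused whole. A call with a gripper value outside its range is refused whole. The fingers move at their own pace and stop on an object; the grip force is fixed at half the most. Time passes only in rows, so rows that repeat a pose let the fingers close, or fill a call up. It gives the time, the measured TCP pose, the force and the opening at its end, in the units of the state.
- ctrl.get_obs(): the state, without advancing time (a new reading comes with each control period).
- snapshot(name): name is "side" or "top"; returns a dict with "img" (420x560x3 uint8, blue, green, red), "camera_matrix" (3x3 intrinsics, pixels), "k1" (the pictures are not rectified: a ray, as slopes to the right and down, at radius r is drawn at 1 + k1 r^2 times it, then the intrinsics apply), "xyz" and "rotation" of the camera in the world. Camera axes: x right, y up, looking along -z (the intrinsics and any distortion apply to the point x, -y, -z); pixel columns grow to the right and rows downward; lengths in m; the calibration is good to about 2 mm. A picture is of the moment at which its call begins. There is no depth.
- workorder.close_job(): hands the job in, once; it reports no verdict.
The state is a dict: "clock": time; "joint_pos": joint angles; "qvel": joint speeds; "tau": joint torques, N m; "tool_pos": TCP position; "orientation": TCP orientation; "force": force on the tool from outside, world axes, zero at the start; "moment": the same for the moment, N m; "opening": finger opening in m.
Only numpy, scipy, OpenCV 4.12 (cv2) and the standard library are available. Lean on these libraries where they do the work, as an engineer would, in place of code of your own. Each camera call takes 0.05 s, during which the arm holds its last target.

## Working session

There is one attempt and no reset: what is moved stays moved. The work goes in short steps, Python scripts to look and compute and a shell command to move; the robot and the scene stay as the last step left them, time stands still between calls to the robot, and variables do not carry over. Pictures are saved under pics/ and viewed, and the job is handed in when it is done.

```bash
mkdir -p pics; python3 - <<'E'
from plant import ctrl, snapshot
import cv2, pickle
print(ctrl.get_obs())
for n in("side","top"):
    s=snapshot(n); cv2.imwrite(f"pics/{n}0.png",s["img"]); pickle.dump(s,open(f"{n}0.pkl","wb"))
    print({k:v for k,v in s.items() if k!="img"})
E
```

```text
{'clock': 0.0, 'joint_pos': array([-5.94082802e+01,  2.05922734e+01,  6.32945331e-01, -2.01788192e-02,
       -7.01368443e+01, -1.65064326e+01]), 'qvel': array([-0.04975005,  0.00503984,  0.05594692,  0.05714485, -0.03429876,
        0.0133405 ]), 'tau': array([-8.65404490e-04, -5.82717061e+01,  2.93041921e+01,  6.99676797e+00,
        6.67884975e-03, -1.17167656e-04]), 'tool_pos': array([ 0.16411407, -0.65422595,  0.22560676]), 'orientation': array([ 1.79902401e+02, -9.13997995e-03, -1.65921577e+02]), 'force': array([-0.11264574, -0.69194615, -0.2633983 ]), 'moment': array([-0.00826276,  0.00928516,  0.00228831]), 'opening': 0.0875234848507659}
{'camera_matrix': array([[495.95681629,   0.        , 277.58221331],
       [  0.        , 495.95681629, 208.10566258],
       [  0.        ,   0.        ,   1.        ]]), 'k1': -0.07291911054177762, 'xyz': array([-0.18214277,  0.63088914,  0.85636122]), 'rotation': array([  55.91446733,   -1.20081211, -137.17921091])}
{'camera_matrix': array([[541.00046642,   0.        , 280.77207343],
       [  0.        , 541.00046642, 204.32260401],
       [  0.        ,   0.        ,   1.        ]]), 'k1': -0.11982217020985166, 'xyz': array([ 0.29526757, -0.22391948,  1.57120304]), 'rotation': array([ 10.98307203,   0.12168827, -89.29345682])}
```

View pics/side0.png

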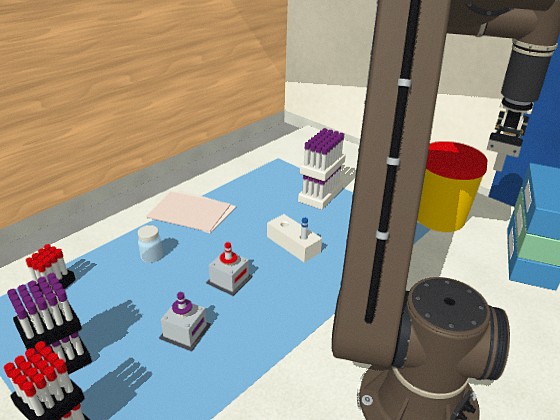

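View pics/top0.png

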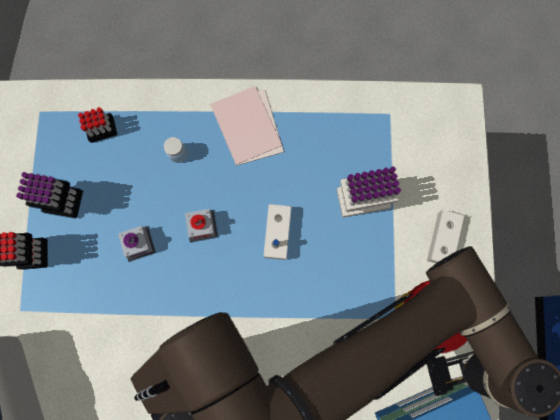

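The side view shows the purple port at about (183,320), the red port at (228,265), the rack at (294,237) with a blue tube at (304,228), and the jar at (150,243). The top view shows the purple tube top at (130,240), the red tube at (198,222), the rack at (278,232) with its empty hole near (279,217), a second white rack at (448,238), and the jar at (173,149).

```bash
cat > h.py <<'E'
import numpy as np, cv2, pickle
from scipy.spatial.transform import Rotation as R
from scipy.optimize import least_squares
class Cam:
    def __init__(s,d):
        s.K=d["camera_matrix"];s.k1=d["k1"];s.c=d["xyz"];s.R=R.from_euler("xyz",d["rotation"],degrees=True).as_matrix();s.img=d["img"]
        s.D=np.array([s.k1,0,0,0,0.])
    def proj(s,P):
        p=(np.atleast_2d(P)-s.c)@s.R; p=p*[1,-1,-1]
        return cv2.projectPoints(p.reshape(-1,1,3),np.zeros(3),np.zeros(3),s.K,s.D)[0].reshape(-1,2)
    def onz(s,uv,z):
        n=cv2.undistortPoints(np.array(uv,float).reshape(-1,1,2),s.K,s.D).reshape(-1,2)
        d=np.c_[n[:,0],-n[:,1],-np.ones(len(n))]@s.R.T
        return s.c+d*((z-s.c[2])/d[:,2])[:,None]
def load(n): return Cam(pickle.load(open(n+".pkl","rb")))
E
python3 - <<'E'
from h import *
t=load("top0");s=load("side0")
print(t.proj([[0,0,0],[0.5,0,0]]))
for n,uv,z in [("purple",(130,240),.118),("red",(198,222),.118),("hole",(279,217),.05),("blue",(276,243),.108),("jar",(173,148),.085),("rack2",(448,238),.05)]:
    print(n,t.onz([uv],z))
for n,uv,z in [("purple",(181,296),.118),("red",(228,245),.118),("blue",(305,220),.108),("hole",(284,226),.05)]: print(n,s.onz([uv],z))
def crop(c,x,y,w,h,f,n): cv2.imwrite(n,cv2.resize(c.img[y:y+h,x:x+w],None,fx=f,fy=f,interpolation=cv2.INTER_CUBIC))
a=[(t,100,190,130,100,6,"pics/ct.png"),(s,150,210,180,150,4.4,"pics/cs.png"),(t,240,190,80,80,7,"pics/ct2.png")]
for k in a: crop(*k)
E
```

```text
[[200.95326458 413.14260638]
 [206.42991981 236.9708741 ]]
purple [[0.47310902 0.19305241 0.118     ]]
red [[0.52542748 0.00781853 0.118     ]]
hole [[ 0.55354936 -0.21244969  0.05      ]]
blue [[ 0.47190063 -0.20565652  0.108     ]]
jar [[0.74490357 0.0946898  0.085     ]]
rack2 [[ 0.49793597 -0.69695935  0.05      ]]
purple [[0.46892232 0.20428692 0.118     ]]
red [[0.52584445 0.01837305 0.118     ]]
blue [[ 0.46968948 -0.20076415  0.108     ]]
hole [[ 0.54317566 -0.20271234  0.05      ]]
```

View pics/ct.png

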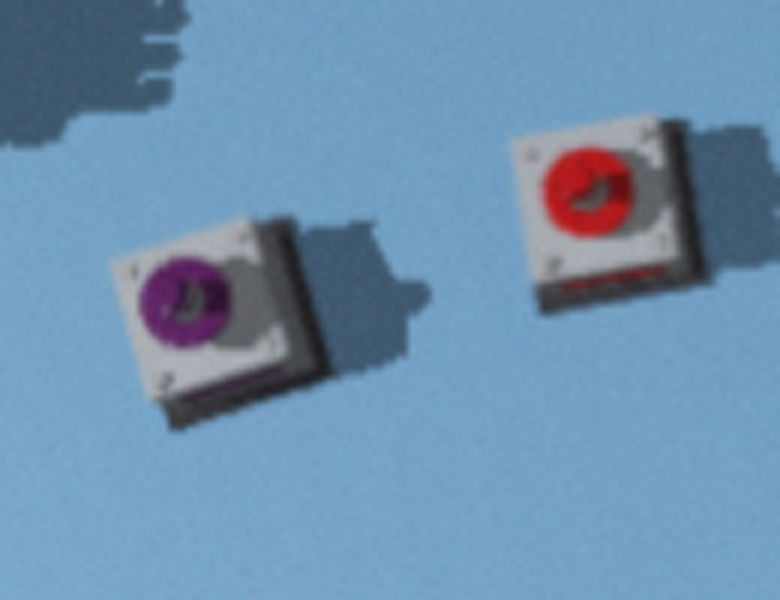

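View pics/cs.png

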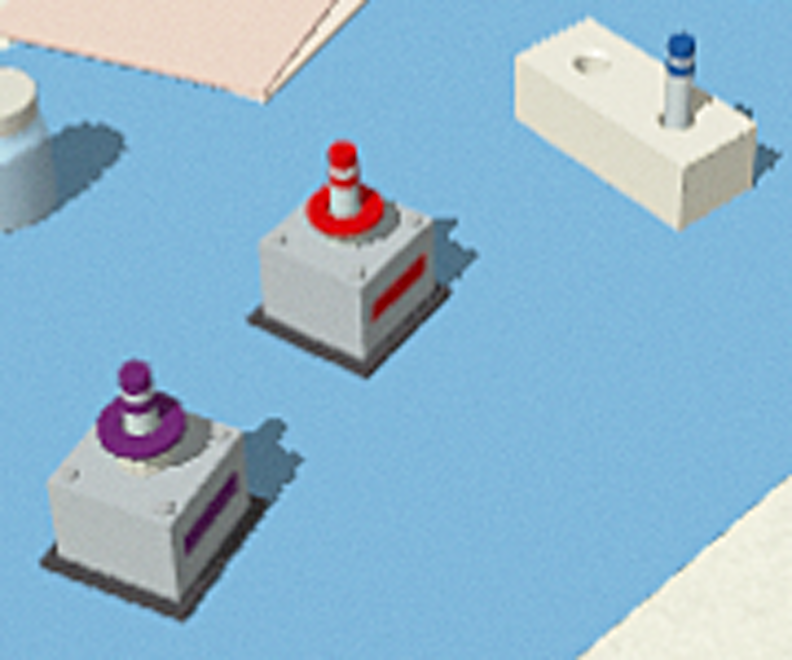

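View pics/ct2.png

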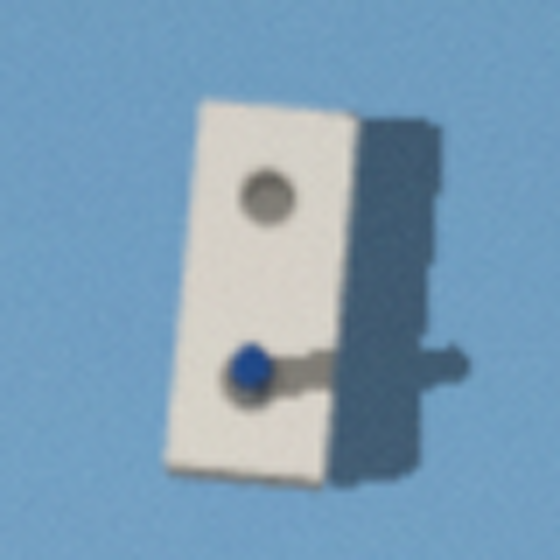

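```bash
python3 - <<'E'
from h import *
t=load("top0");s=load("side0")
def px(p,f,o): return (np.array(p,float)+.5)/f-.5+o
def fit(name,hx,hy,z,obs,x0):
    # obs list of (cam, pts, corner idx)
    C=np.array([[hx,hy],[-hx,hy],[-hx,-hy],[hx,-hy]])
    def P(x,i):
        c,sn=np.cos(x[2]),np.sin(x[2]); return np.c_[C[i]@np.array([[c,sn],[-sn,c]])+x[:2],np.full(len(i),z)]
    for o in [obs]+[[k] for k in obs]:
        f=lambda x:np.concatenate([(c.proj(P(x,i))-p).ravel() for c,p,i in o])
        r=least_squares(f,x0); print(name,r.x[:2].round(4),np.degrees(r.x[2]).round(2),"rms px",np.sqrt((r.fun**2).mean()).round(2), f(r.x).round(1) if len(o)>1 else "")
    return r
T=lambda p:px(p,6,[100,190]);T2=lambda p:px(p,7,[240,190]);S=lambda p:px(p,4.4,[150,210])
# world: image-up=+x, left=+y. corner idx: 0 (+x,+y)=upleft,1(-x,+y)=lowleft,2 lowright,3 upright
fit("purple",.035,.035,.06,[(t,T([[110,262],[153,401],[290,357],[245,217]]),[0,1,2,3]),(s,S([[48,482],[175,516],[243,432]]),[0,1,2])],[.47,.19,.2])
fit("red",.035,.035,.06,[(t,T([[512,138],[534,279],[682,257],[662,115]]),[0,1,2,3])],[.52,0,.1])
fit("rack",.075,.032,.05,[(t,T2([[201,97],[165,468],[325,487],[360,115]]),[0,1,2,3]),(s,S([[515,57],[680,163],[757,125],[590,17]]),[0,1,2,3])],[.51,-.2,-.1])
print("hole",t.onz(T2([[268,198]]),.05),s.onz(S([[592,63]]),.05))
print("collar",[t.onz(T([[185,302]]),z) for z in (.076,.083,.09)],[s.onz(S([[141,425]]),z) for z in (.076,.083,.09)])
print("tubetop",s.onz(S([[135,366]]),.118))
E
```

```text
purple [0.4765 0.2003] 20.88 rms px 0.71 [ 0.2  0.8  0.2  0.7  0.5 -0.4  0.7 -0.1 -0.2 -0.4 -0.8  1.7 -0.2 -1.2]
purple [0.4773 0.2014] 19.99 rms px 0.33 
purple [0.4761 0.1996] 21.41 rms px 0.86 
red [0.5335 0.0137] 10.06 rms px 0.28 
red [0.5335 0.0137] 10.06 rms px 0.28 
rack [ 0.513  -0.2079] -4.96 rms px 0.42 [ 0.4  0.7  0.1 -0.2 -0.1 -0.7 -0.   0.3 -0.1 -0.5  0.3  0.9 -0.2 -0.2
 -0.3  0. ]
rack [ 0.5131 -0.2076] -4.84 rms px 0.41 
rack [ 0.5131 -0.2083] -5.13 rms px 0.42 
hole [[ 0.55103236 -0.20922398  0.05      ]] [[ 0.54939014 -0.21022066  0.05      ]]
collar [array([[0.4785043 , 0.20392441, 0.076     ]]), array([[0.47764645, 0.2019214 , 0.083     ]]), array([[0.47678861, 0.19991839, 0.09      ]])] [array([[0.48001058, 0.1986378 , 0.076     ]]), array([[0.47407093, 0.20251518, 0.083     ]]), array([[0.46813128, 0.20639256, 0.09      ]])]
tubetop [[0.47762301 0.19932425 0.118     ]]
```

Candidates for each target, by top-view pixel:
- **Tube:** the purple-collared tube (130,240), the red tube (198,222) or the purple tubes in the stands (40,188) and (373,185). I choose (130,240), the only one in a purple-striped port.
- **Rack:** the white block at (278,232) or the one at (448,238). I choose (278,232), because it is nearer the base. Its empty hole is at (278,218).

The close crops agree with both choices. I'm moving in an arc to stay within reach.

```bash
python3 -m creep '[[-0.11,0.07,0,0,60],[-0.22,0.14,0,0,50],[-0.33,0.21,0,0,40],[-0.44,0.28,0,0,30],[-0.55,0.35,0,0,30],[-0.66,0.42,0,0,30],[-0.77,0.49,0,0,30],[-0.88,0.56,0,0,30]]'
python3 -c "
from plant import ctrl
o=ctrl.get_obs();print(o)"
```

```text
clock: 0.77
tool_pos: [0.237, -0.5778, 0.2267]
orientation: [-180.0, 0.0, -165.9]
force: [0.2, 0.0, -0.2]
opening: 0.0397
{'clock': 0.7667, 'joint_pos': array([-4.98130205e+01,  1.58287188e+01, -6.05581402e+00, -1.09051829e-03,
       -6.80995836e+01, -2.60796475e+01]), 'qvel': array([ 14.83111968,  -5.99986451,  -8.38572981,  -0.06720496,
         2.35929274, -14.70911142]), 'tau': array([ -1.87613077, -50.88206291,  29.28977787,   6.89822048,
        -0.08070364,   0.43521848]), 'tool_pos': array([ 0.23703061, -0.57784025,  0.22674278]), 'orientation': array([-1.79986179e+02,  7.89162495e-03, -1.65893074e+02]), 'force': array([ 0.23726836,  0.04885601, -0.21119563]), 'moment': array([-0.0619903 , -0.0334604 ,  0.00379647]), 'opening': 0.039728615564126074}
```

```bash
python3 -m creep '[[-0.12,0.08,0,0,30],[-0.24,0.16,0,0,30],[-0.36,0.24,0,0,30],[-0.48,0.32,0,0,30],[-0.6,0.4,0,0,30],[-0.72,0.48,0,0,30],[-0.84,0.56,0,0,30],[-0.98,0.64,0,0,30]]'
python3 -m creep '[[-0.12,0.08,0,0,30],[-0.24,0.16,0,0,30],[-0.36,0.24,0,0,30],[-0.48,0.32,0,0,30],[-0.6,0.4,0,0,30],[-0.72,0.48,0,0,30],[-0.84,0.56,0,0,30],[-0.98,0.64,0,0,30]]'
python3 -m creep '[[-0.05,0.12,0,0,30],[-0.1,0.24,0,0,30],[-0.15,0.36,0,0,30],[-0.2,0.49,0,0,30],[-0.25,0.61,0,0,30],[-0.3,0.73,0,0,30],[-0.35,0.86,0,0,30],[-0.4,0.98,0,0,30]]'
```

```text
clock: 1.43
tool_pos: [0.3161, -0.4919, 0.2266]
orientation: [180.0, 0.0, -165.9]
force: [-0.7, 0.9, -0.0]
opening: 0.03
clock: 2.1
tool_pos: [0.3955, -0.4059, 0.2266]
orientation: [-180.0, 0.0, -165.9]
force: [0.1, 0.5, 0.1]
opening: 0.0298
clock: 2.77
tool_pos: [0.4093, -0.301, 0.2267]
orientation: [-180.0, 0.0, -165.9]
force: [0.0, 0.1, 1.0]
opening: 0.0303
```

```bash
python3 -m creep '[[-0.05,0.12,0,0,30],[-0.09,0.24,0,0,30],[-0.14,0.35,0,0,30],[-0.19,0.47,0,0,30],[-0.23,0.59,0,0,30],[-0.28,0.7,0,0,30],[-0.33,0.82,0,0,30],[-0.38,0.94,0,0,30]]'
python3 -m creep '[[-0.05,0.12,0,0,30],[-0.09,0.24,0,0,30],[-0.14,0.35,0,0,30],[-0.19,0.47,0,0,30],[-0.23,0.59,0,0,30],[-0.28,0.7,0,0,30],[-0.33,0.82,0,0,30],[-0.38,0.94,0,0,30]]'
python3 -m creep '[[-0.05,0.12,0.03,0,30],[-0.09,0.24,0.06,0,30],[-0.14,0.35,0.09,0,30],[-0.19,0.47,0.12,0,30],[-0.23,0.59,0.15,0,30],[-0.28,0.7,0.18,0,30],[-0.33,0.82,0.21,0,30],[-0.38,0.94,0.24,0,30]]'
python3 -m creep '[[-0.05,0.12,0.03,0,30],[-0.09,0.24,0.06,0,30],[-0.14,0.35,0.09,0,30],[-0.19,0.47,0.12,0,30],[-0.23,0.59,0.15,0,30],[-0.28,0.7,0.18,0,30],[-0.33,0.82,0.21,0,30],[-0.38,0.94,0.24,0,30]]'
```

```text
clock: 3.43
tool_pos: [0.4232, -0.2009, 0.2267]
orientation: [-180.0, 0.0, -165.9]
force: [0.9, 0.4, -0.9]
opening: 0.0302
clock: 4.1
tool_pos: [0.4371, -0.1006, 0.2267]
orientation: [180.0, 0.0, -165.9]
force: [0.2, -0.4, 0.3]
opening: 0.0297
clock: 4.77
tool_pos: [0.4511, -0.0004, 0.2026]
orientation: [180.0, 0.0, -165.9]
force: [-0.3, 0.2, 0.2]
opening: 0.0301
clock: 5.43
tool_pos: [0.4659, 0.1006, 0.1783]
orientation: [-180.0, -0.0, -165.9]
force: [0.5, 0.3, -0.3]
opening: 0.0299
```

```bash
python3 -m creep '[[-0.05,0.13,0.03,0,30],[-0.1,0.26,0.06,0,30],[-0.15,0.39,0.09,0,30],[-0.2,0.52,0.12,0,30],[-0.25,0.65,0.15,0,30],[-0.3,0.78,0.18,0,30],[-0.35,0.93,0.21,0,30],[-0.35,0.93,0.24,0,30]]'
python3 - <<'E'
from plant import ctrl,snapshot
from h import *
o=ctrl.get_obs();print(o["tool_pos"],o["force"])
ims=[]
for n in("side","top"):
    d=snapshot(n);pickle.dump(d,open(n+"1.pkl","wb"));c=Cam(d)
    p=o["tool_pos"];print(n,c.proj([p]))
    x,y=((130,240) if n=="side" else (80,190))
    ims.append(cv2.resize(c.img[y:y+110,x:x+100],None,fx=4,fy=4,interpolation=cv2.INTER_CUBIC))
cv2.imwrite("pics/a1.png",np.hstack(ims))
E
```

```text
clock: 6.1
tool_pos: [0.4778, 0.2009, 0.1542]
orientation: [180.0, 0.0, -165.8]
force: [-0.3, 0.4, 0.6]
opening: 0.0299
[0.47782677 0.200928   0.15422979] [-0.27937211  0.4360878   0.57639787]
side [[178.00693081 280.39066233]]
top [[123.50101928 236.47977489]]
```

View pics/a1.png

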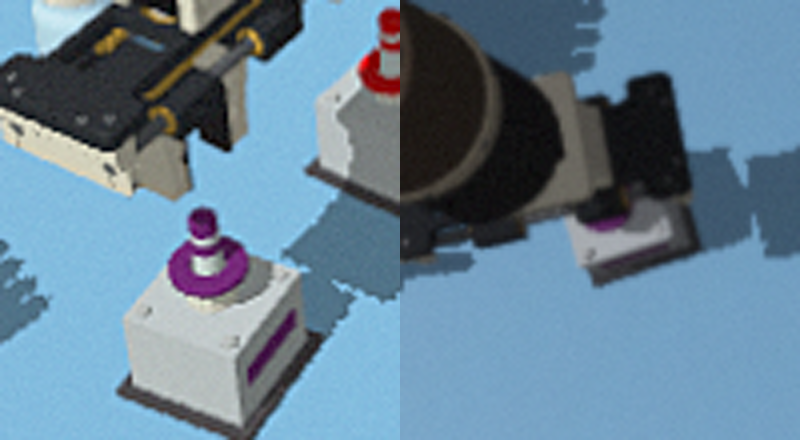

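```bash
python3 - <<'E'
from h import *
s=load("side1")
yaw=np.radians(-165.85);xt=np.array([np.cos(yaw),np.sin(yaw),0]);yt=np.array([np.sin(yaw),-np.cos(yaw),0])
p=np.array([.4778,.2009,.1542])
im=cv2.resize(s.img[240:350,130:230],None,fx=6,fy=6,interpolation=cv2.INTER_CUBIC)
def dr(pts,col):
    q=(s.proj(pts)-[130,240]+.5)*6-.5; cv2.polylines(im,[np.round(q).astype(int)],True,col,1)
for sg in(1,-1):
    dr([p+sg*a*yt+b*xt for a,b in((.015,.0095),(.036,.0095),(.036,-.0095),(.015,-.0095))],(0,0,255))
a=np.linspace(0,6.28,40)
for c,col in(((.4778,.2009),(0,255,0)),):
    for z,r in((.118,.008),(.08,.022)): dr(np.c_[c[0]+r*np.cos(a),c[1]+r*np.sin(a),np.full(40,z)],col)
cv2.imwrite("pics/a2.png",im)
E
```

```text
(no output)
```

View pics/a2.png

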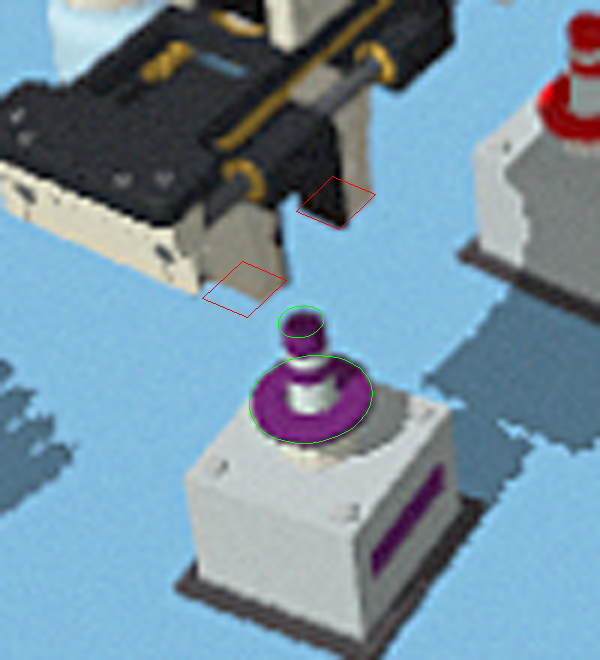

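```bash
python3 -m creep '[[0.01,0,0.08,0,28],[0.01,0,0.16,0,28],[0.01,0,0.24,0,28],[0.01,0,0.32,0,28],[0.01,0,0.4,0,28],[0.01,0,0.48,0,28],[0.01,0,0.54,0,28],[0.01,0,0.58,0,28]]'
python3 -m creep '[[0,0,0.01,0,28],[0,0,0.02,0,28],[0,0,0.03,0,28],[0,0,0.04,0,28],[0,0,0.05,0,28],[0,0,0.06,0,28],[0,0,0.06,0,28],[0,0,0.06,0,28]]'
```

```text
clock: 6.87
tool_pos: [0.4759, 0.1975, 0.0955]
orientation: [-180.0, -0.1, -165.9]
force: [0.7, 0.0, 0.1]
opening: 0.0279
clock: 7.53
tool_pos: [0.4762, 0.1979, 0.0906]
orientation: [180.0, 0.0, -165.9]
force: [-0.4, -0.6, 0.1]
opening: 0.0278
```

```bash
python3 -m creep '[[-0.01,0.01,0,0,28],[-0.018,0.022,0,0,28],[-0.018,0.022,0,0,28],[-0.018,0.022,0.01,0,28],[-0.018,0.022,0.02,0,28],[-0.018,0.022,0.03,0,28],[-0.018,0.022,0.04,0,28],[-0.018,0.022,0.04,0,28]]'
python3 - <<'E'
from plant import ctrl,snapshot
from h import *
o=ctrl.get_obs();print(o["tool_pos"],o["force"])
d=snapshot("side");pickle.dump(d,open("side2.pkl","wb"));s=Cam(d)
yaw=np.radians(-165.9);xt=np.array([np.cos(yaw),np.sin(yaw),0]);yt=np.array([np.sin(yaw),-np.cos(yaw),0])
p=o["tool_pos"]
im=cv2.resize(s.img[250:350,130:230],None,fx=6,fy=6,interpolation=cv2.INTER_CUBIC)
def dr(pts,col):
    q=(s.proj(pts)-[130,250]+.5)*6-.5; cv2.polylines(im,[np.round(q).astype(int)],True,col,1)
for sg in(1,-1):
    dr([p+sg*a*yt+b*xt for a,b in((.014,.0095),(.035,.0095),(.035,-.0095),(.014,-.0095))],(0,0,255))
a=np.linspace(0,6.28,40)
for z,r in((.118,.008),(.08,.022)): dr(np.c_[.4773+r*np.cos(a),.2004+r*np.sin(a),np.full(40,z)],(0,255,0))
cv2.imwrite("pics/a3.png",im)
E
```

```text
clock: 8.2
tool_pos: [0.4772, 0.2003, 0.0863]
orientation: [-180.0, -0.0, -165.9]
force: [0.4, 0.6, 1.0]
opening: 0.0279
[0.47721684 0.20025347 0.08628761] [0.38499313 0.59975791 0.97780413]
```

View pics/a3.png

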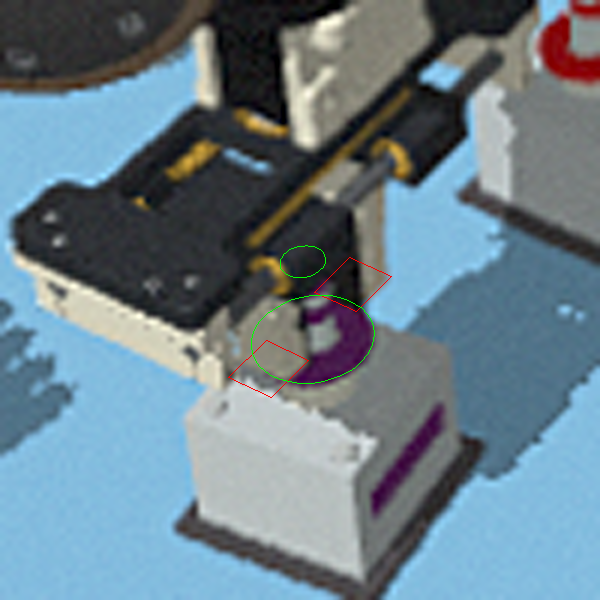

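The fingers straddle the tube and are centred over the collar, which shows at about (310,340) in the crop. Next I'll feel downward for the collar.

```bash
python3 -m creep '[[0,0,0.006,0,28],[0,0,0.012,0,28],[0,0,0.018,0,28],[0,0,0.024,0,28],[0,0,0.03,0,28],[0,0,0.036,0,28],[0,0,0.04,0,28],[0,0,0.04,0,28]]'
```

```text
clock: 8.92
tool_pos: [0.4774, 0.2004, 0.0827]
orientation: [180.0, 0.0, -165.9]
force: [-1.3, -0.7, 5.0]
opening: 0.0277
```

```bash
python3 -m creep '[[0,0,0.004,0,28],[0,0,0.008,0,28],[0,0,0.012,0,28],[0,0,0.016,0,28],[0,0,0.02,0,28],[0,0,0.02,0,28],[0,0,0.02,0,28],[0,0,0.02,0,28]]'
```

```text
clock: 9.58
tool_pos: [0.4774, 0.2004, 0.0809]
orientation: [180.0, 0.0, -165.9]
force: [-2.3, -0.9, 7.5]
opening: 0.0282
```

```bash
python3 -m creep '[[0,0,0.005,0,28],[0,0,0.01,0,28],[0,0,0.015,0,28],[0,0,0.02,0,28],[0,0,0.025,0,28],[0,0,0.03,0,28],[0,0,0.03,0,28],[0,0,0.03,0,28]]'; python3 -c "
from plant import ctrl
o=ctrl.get_obs();print(o['moment'],o['force'])"
```

```text
clock: 10.25
tool_pos: [0.4775, 0.2004, 0.0781]
orientation: [180.0, 0.0, -165.9]
force: [-2.9, -0.9, 9.7]
opening: 0.0279
[-0.28016198  1.21433662 -0.03894286] [-2.90593041 -0.86967402  9.66319509]
```

```bash
python3 -m creep '[[0,0,0.004,0,28],[0,0,0.008,0,28],[0,0,0.012,0,28],[0,0,0.016,0,28],[0,0,0.02,0,28],[0,0,0.02,0,28],[0,0,0.02,0,28],[0,0,0.02,0,28]]'
```

```text
clock: 10.92
tool_pos: [0.4774, 0.2004, 0.0762]
orientation: [180.0, 0.0, -165.9]
force: [-3.1, -1.1, 11.8]
opening: 0.0281
```

```bash
python3 -m creep '[[0,0,0.004,0,28],[0,0,0.008,0,28],[0,0,0.01,0,28],[0,0,0.01,0,28],[0,0,0.01,0,28],[0,0,0.01,0,28],[0,0,0.01,0,28],[0,0,0.01,0,28]]'
```

```text
clock: 11.58
tool_pos: [0.4775, 0.2004, 0.0759]
orientation: [-180.0, 0.0, -165.9]
force: [-6.6, -1.3, 18.4]
opening: 0.0285
```

The force jumped from 12 N to 18 N with almost no travel, so the collar is on its hard stop at z≈0.076. I'm closing on the tube while holding that press.

```bash
python3 -m creep '[[0,0,0,0,24],[0,0,0,0,20],[0,0,0,0,17],[0,0,0,0,12],[0,0,0,0,10],[0,0,0,0,10],[0,0,0,0,10],[0,0,0,0,10]]'
```

```text
clock: 12.25
tool_pos: [0.4786, 0.2012, 0.076]
orientation: [180.0, 0.2, -165.9]
force: [-1.9, -0.1, 12.6]
opening: 0.0156
```

```bash
python3 -m creep '[[0,0,-0.01,0,10],[0,0,-0.02,0,10],[0,0,-0.03,0,10],[0,0,-0.04,0,10],[0,0,-0.05,0,10],[0,0,-0.06,0,10],[0,0,-0.06,0,10],[0,0,-0.06,0,10]]'
```

```text
clock: 12.92
tool_pos: [0.4786, 0.2012, 0.0814]
orientation: [180.0, 0.2, -165.9]
force: [0.3, 0.5, 7.5]
opening: 0.0156
```

```bash
python3 -m creep '[[0,0,-0.02,0,10],[0,0,-0.04,0,10],[0,0,-0.06,0,10],[0,0,-0.08,0,10],[0,0,-0.11,0,10],[0,0,-0.14,0,10],[0,0,-0.17,0,10],[0,0,-0.2,0,10]]'
```

```text
clock: 13.58
tool_pos: [0.4775, 0.2009, 0.1007]
orientation: [180.0, 0.0, -165.9]
force: [3.2, 4.2, -4.4]
opening: 0.0156
```

```bash
python3 -m creep '[[0,0,-0.04,0,10],[0,0,-0.08,0,10],[0,0,-0.12,0,10],[0,0,-0.16,0,10],[0,0,-0.2,0,10],[0,0,-0.24,0,10],[0,0,-0.28,0,10],[0,0,-0.32,0,10]]'; python3 - <<'E'
from plant import ctrl,snapshot
from h import *
o=ctrl.get_obs();print(o["tool_pos"],o["force"])
d=snapshot("side");pickle.dump(d,open("side3.pkl","wb"));s=Cam(d)
cv2.imwrite("pics/a4.png",cv2.resize(s.img[230:350,110:250],None,fx=5,fy=5,interpolation=cv2.INTER_CUBIC))
E
```

```text
clock: 14.25
tool_pos: [0.4725, 0.1979, 0.1277]
orientation: [-179.9, -0.6, -166.1]
force: [1.5, 4.5, -45.8]
opening: 0.0157
[0.47247521 0.19788023 0.12773011] [  1.46549319   4.51380439 -45.83504348]
```

View pics/a4.png

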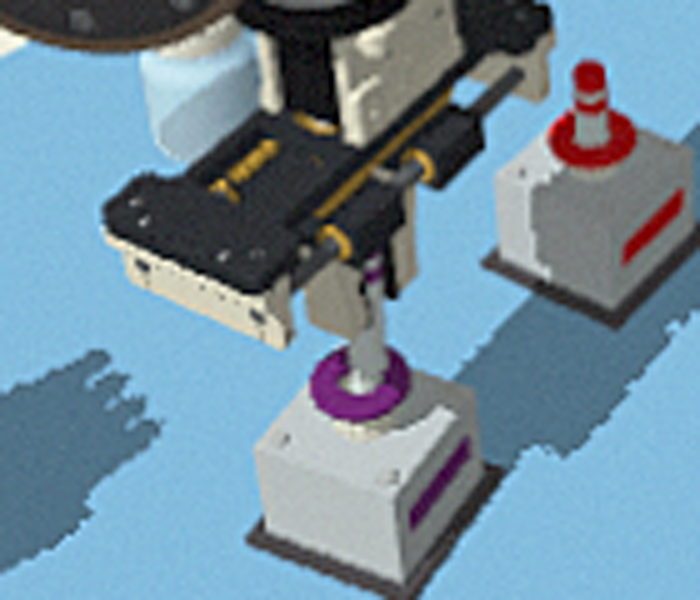

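```bash
python3 - <<'E'
from plant import ctrl
from h import *
o=ctrl.get_obs()
for k in o: print(k,np.round(o[k],3))
s=load("side3");s0=load("side0")
def band(c,img):pass
# project tube axis heights, original
for z in (.085,.09,.095,.1,.105,.11,.118): print(z,((s0.proj([[.4773,.2004,z]])-[130,240]+.5)*6).round(0))
im=cv2.resize(s.img[260:330,150:230],None,fx=8,fy=8,interpolation=cv2.INTER_CUBIC)
for z in (.085,.105,.125,.145,.165): print(z,((s.proj([[.4773,.2004,z]])-[150,260]+.5)*8).round(0))
cv2.imwrite("pics/a5.png",im)
E
```

```text
clock 14.3
joint_pos [  44.518   10.814  -26.811   -0.332  -52.972 -120.434]
qvel [ 0.06   0.465 -0.044  0.501  0.911 -0.003]
tau [-1.4600e+00 -5.5264e+01  3.4280e+01  1.1198e+01 -1.6500e+00 -3.0000e-03]
tool_pos [0.472 0.198 0.128]
orientation [-179.924   -0.648 -166.117]
force [  0.887   3.07  -31.382]
moment [ 1.608 -0.595 -0.014]
opening 0.015
0.085 [[311. 389.]]
0.09 [[310. 379.]]
0.095 [[309. 369.]]
0.1 [[308. 359.]]
0.105 [[306. 348.]]
0.11 [[305. 338.]]
0.118 [[303. 322.]]
0.085 [[255. 358.]]
0.105 [[248. 305.]]
0.125 [[241. 250.]]
0.145 [[234. 193.]]
0.165 [[227. 136.]]
```

View pics/a5.png

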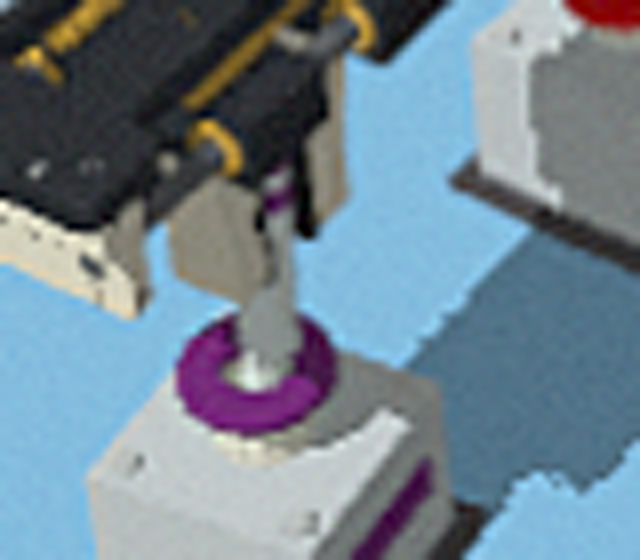

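The pull met resistance of −46 N at a TCP height of 0.128 m, and the tool sits about 5 mm inward of its commanded position. The tube's lip has probably hung up on the collar edge because the grip is off-centre. I'm backing down to unload it before re-centring.

```bash
python3 -m creep '[[0,0,0.02,0,10],[0,0,0.04,0,10],[0,0,0.06,0,10],[0,0,0.08,0,10],[0,0,0.1,0,10],[0,0,0.1,0,10],[0,0,0.1,0,10],[0,0,0.1,0,10]]'; python3 - <<'E'
from plant import ctrl,snapshot
from h import *
o=ctrl.get_obs();print(o["tool_pos"],o["force"],o["moment"],o["orientation"])
d=snapshot("side");pickle.dump(d,open("side4.pkl","wb"));s=Cam(d)
im=cv2.resize(s.img[260:330,150:230],None,fx=8,fy=8,interpolation=cv2.INTER_CUBIC)
cv2.imwrite("pics/a6.png",im)
p=o["tool_pos"]
for dz in (0,.01,.02,.026,.035,.042):print(dz,((s.proj([p+[0,0,dz]])-[150,260]+.5)*8).round(0))
E
```

```text
clock: 14.97
tool_pos: [0.4779, 0.2008, 0.1232]
orientation: [180.0, 0.1, -165.9]
force: [-0.2, 1.2, -0.5]
opening: 0.0154
[0.47794237 0.20075577 0.12324719] [-0.15884513  1.24525832 -0.54045997] [-0.0009287   0.03525613 -0.02234386] [ 1.79971588e+02  8.44357284e-02 -1.65906714e+02]
0 [[239. 254.]]
0.01 [[236. 226.]]
0.02 [[232. 198.]]
0.026 [[230. 181.]]
0.035 [[227. 155.]]
0.042 [[224. 135.]]
```

View pics/a6.png

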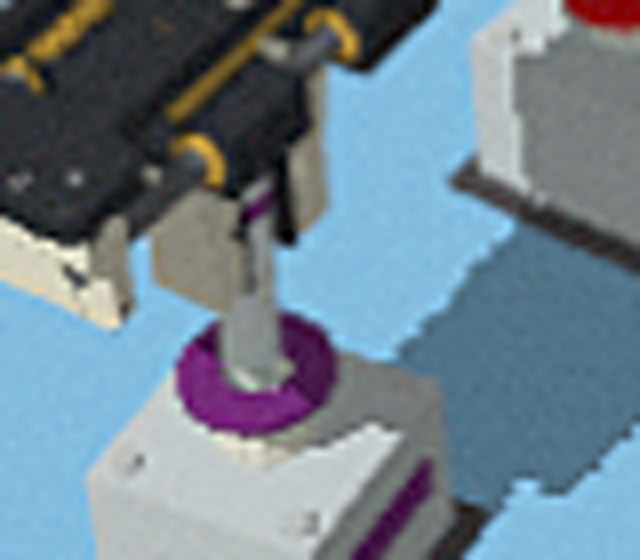

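```bash
python3 -m creep '[[0,0,-0.004,0,10],[0,0,-0.008,0,10],[0,0,-0.012,0,10],[0,0,-0.016,0,10],[0,0,-0.02,0,10],[0,0,-0.02,0,10],[0,0,-0.02,0,10],[0,0,-0.02,0,10]]'; python3 -c "
from plant import ctrl
o=ctrl.get_obs();print(o['tool_pos'],o['moment'],o['force'])"
```

```text
clock: 15.68
tool_pos: [0.4774, 0.2004, 0.1245]
orientation: [-180.0, -0.0, -165.9]
force: [-0.9, -0.9, -0.6]
opening: 0.0155
[0.47735969 0.20039292 0.1245352 ] [ 0.0050006  -0.00961966  0.02611101] [-0.92384058 -0.93726479 -0.5974154 ]
```

```bash
python3 -m creep '[[0,0,-0.004,0,10],[0,0,-0.008,0,10],[0,0,-0.012,0,10],[0,0,-0.016,0,10],[0,0,-0.02,0,10],[0,0,-0.024,0,10],[0,0,-0.026,0,10],[0,0,-0.026,0,10]]'; python3 -c "
from plant import ctrl
o=ctrl.get_obs();print(o['tool_pos'],o['moment'],o['force'])"
```

```text
clock: 16.35
tool_pos: [0.4771, 0.2003, 0.1266]
orientation: [-180.0, -0.0, -165.9]
force: [1.9, 1.4, -10.0]
opening: 0.0156
[0.47710875 0.20028282 0.12658584] [ 0.29140837 -0.90348725  0.05466487] [  1.87110181   1.38409081 -10.03188201]
```

```bash
python3 - <<'E'
from plant import ctrl,snapshot
from h import *
o=ctrl.get_obs();print(o["tool_pos"],o["force"])
d=snapshot("side");pickle.dump(d,open("side5.pkl","wb"));s=Cam(d)
f=14;x0,y0=165,275
im=cv2.resize(s.img[y0:y0+42,x0:x0+40],None,fx=f,fy=f,interpolation=cv2.INTER_CUBIC)
p=o["tool_pos"];a=np.linspace(0,6.28,60)
def dr(pts,col,cl=True):
    q=(s.proj(pts)-[x0,y0]+.5)*f-.5; cv2.polylines(im,[np.round(q).astype(int)],cl,col,1)
im2=im.copy()
for z,r,col in((.085,.022,(0,255,0)),(.085,.0095,(0,255,0)),(.079,.022,(0,200,200))): dr(np.c_[.4773+r*np.cos(a),.2004+r*np.sin(a),np.full(60,z)],col)
dr([p-[0,0,.04],p+[0,0,.04]],(0,0,255),False)
cv2.imwrite("pics/a7.png",np.vstack([im])) ;cv2.imwrite("pics/a7b.png",im2)
E
```

```text
[0.47710875 0.20028282 0.12658584] [  1.87110181   1.38409081 -10.03188201]
```

View pics/a7.png

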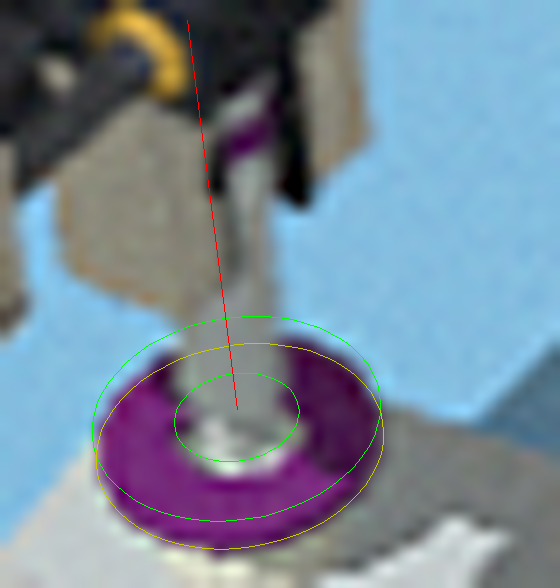

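View pics/a7b.png

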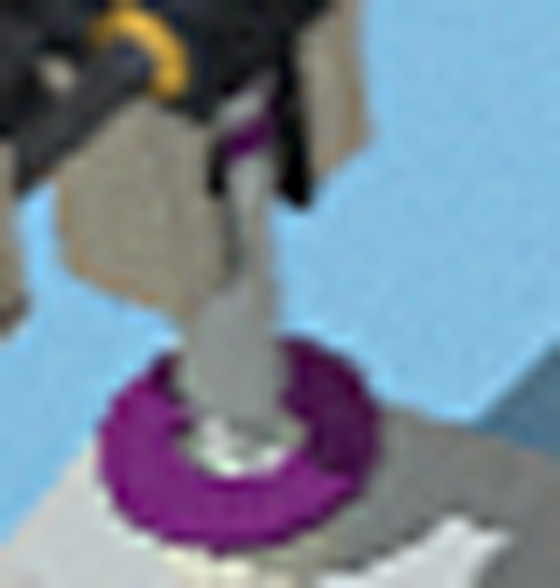

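```bash
python3 -m creep '[[0,0,0.02,0,10],[-0.01,0.002,0.02,0,10],[-0.015,0.005,0.02,0,10],[-0.015,0.005,0.01,0,10],[-0.015,0.005,0,0,10],[-0.015,0.005,-0.005,0,10],[-0.015,0.005,-0.01,0,10],[-0.015,0.005,-0.01,0,10]]'; python3 -c "
from plant import ctrl
o=ctrl.get_obs();print(o['tool_pos'],o['moment'],o['force'])"
```

```text
clock: 17.07
tool_pos: [0.4784, 0.2013, 0.1265]
orientation: [180.0, -0.1, -166.0]
force: [6.3, 2.5, -19.6]
opening: 0.0159
[0.47843483 0.20128897 0.12652426] [ 0.7841018  -2.79913608  0.02079296] [  6.30169074   2.52612888 -19.56878128]
```

```bash
python3 -m creep '[[0,0,0.02,0,10],[0.015,-0.002,0.03,0,10],[0.03,-0.005,0.03,0,10],[0.03,-0.005,0.02,0,10],[0.03,-0.005,0.01,0,10],[0.03,-0.005,0.005,0,10],[0.03,-0.005,0,0,10],[0.03,-0.005,0,0,10]]'; python3 -c "
from plant import ctrl
o=ctrl.get_obs();print(o['tool_pos'],o['moment'],o['force'])"
```

```text
clock: 17.73
tool_pos: [0.476, 0.2002, 0.1285]
orientation: [180.0, 0.0, -165.9]
force: [-0.0, 0.1, 0.6]
opening: 0.0155
[0.47598535 0.20015053 0.12850083] [ 0.15101409  0.23893222 -0.03556197] [-0.04249788  0.10247149  0.59273158]
```

The snag cleared with an inward shift, and there is no force at z=0.1285. I'm carrying on upward gently.

```bash
python3 -m creep '[[0,0,-0.005,0,10],[0,0,-0.01,0,10],[0,0,-0.015,0,10],[0,0,-0.02,0,10],[0,0,-0.025,0,10],[0,0,-0.03,0,10],[0,0,-0.035,0,10],[0,0,-0.04,0,10]]'
```

```text
clock: 18.4
tool_pos: [0.4758, 0.2, 0.1321]
orientation: [180.0, -0.0, -165.9]
force: [-1.2, 1.5, -1.5]
opening: 0.0152
```

```bash
python3 -m creep '[[0,0,-0.01,0,10],[0,0,-0.02,0,10],[0,0,-0.03,0,10],[0,0,-0.04,0,10],[0,0,-0.05,0,10],[0,0,-0.06,0,10],[0,0,-0.07,0,10],[0,0,-0.08,0,10]]'
```

```text
clock: 19.07
tool_pos: [0.4759, 0.2, 0.1402]
orientation: [-180.0, -0.0, -165.9]
force: [-1.5, 0.8, -1.6]
opening: 0.0156
```

```bash
python3 -m creep '[[0,0,-0.03,0,10],[0,0,-0.08,0,10],[0,0,-0.14,0,10],[0,0,-0.24,0,10],[0,0,-0.34,0,10],[0,0,-0.44,0,10],[0,0,-0.54,0,10],[0,0,-0.6,0,10]]'; python3 - <<'E'
from plant import ctrl,snapshot
from h import *
o=ctrl.get_obs();print(o["tool_pos"],o["force"])
d=snapshot("side");pickle.dump(d,open("side6.pkl","wb"));s=Cam(d)
x0,y0,f=130,230,6
im=cv2.resize(s.img[y0:y0+100,x0:x0+100],None,fx=f,fy=f,interpolation=cv2.INTER_CUBIC)
p=o["tool_pos"]
for dz in(.02,0,-.03,-.056,-.064):print(dz,((s.proj([p+[0,0,dz]])-[x0,y0]+.5)*f).round())
cv2.imwrite("pics/a8.png",im)
E
```

```text
clock: 19.73
tool_pos: [0.4764, 0.2004, 0.2022]
orientation: [180.0, 0.1, -165.9]
force: [-0.5, -0.2, 0.0]
opening: 0.0152
[0.47644174 0.2003816  0.20217629] [-0.54033154 -0.22094654  0.02770618]
0.02 [[276. 154.]]
0 [[281. 200.]]
-0.03 [[290. 267.]]
-0.056 [[297. 324.]]
-0.064 [[299. 341.]]
```

View pics/a8.png

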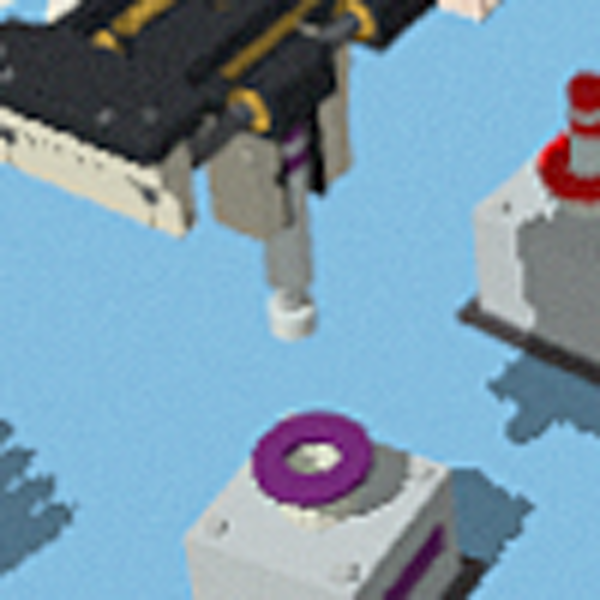

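The tube is out of the port, grooved foot at (292,330) in the crop, and the collar has sprung back up, empty, at (312,460). I'm carrying it to the rack with the foot about 0.144 m up, above the red tube.

```bash
python3 -m creep '[[0,-0.04,0,0,10],[0.01,-0.12,0,0,10],[0.02,-0.24,0,0,10],[0.03,-0.37,0,0,10],[0.04,-0.5,0,0,10],[0.045,-0.63,0,0,10],[0.055,-0.77,0,0,10],[0.06,-0.9,0,0,10]]'
python3 -m creep '[[0.01,-0.12,0,0,10],[0.02,-0.24,0,0,10],[0.02,-0.36,0,0,10],[0.03,-0.48,0,0,10],[0.04,-0.6,0,0,10],[0.05,-0.72,0,0,10],[0.055,-0.85,0,0,10],[0.06,-0.98,0,0,10]]'
python3 -m creep '[[0.01,-0.12,0,0,10],[0.02,-0.24,0,0,10],[0.02,-0.36,0,0,10],[0.03,-0.48,0,0,10],[0.04,-0.6,0,0,10],[0.05,-0.72,0,0,10],[0.055,-0.85,0,0,10],[0.06,-0.98,0,0,10]]'
python3 -m creep '[[0.01,-0.12,0,0,10],[0.02,-0.24,0,0,10],[0.03,-0.36,0,0,10],[0.04,-0.48,0,0,10],[0.05,-0.6,0,0,10],[0.06,-0.7,0,0,10],[0.07,-0.78,0,0,10],[0.08,-0.84,0,0,10]]'
```

```text
clock: 20.45
tool_pos: [0.4921, 0.1094, 0.2]
orientation: [-180.0, -0.0, -166.0]
force: [-0.1, 0.1, -1.3]
opening: 0.0156
clock: 21.12
tool_pos: [0.5102, 0.0136, 0.2002]
orientation: [180.0, 0.0, -165.9]
force: [0.9, 0.8, -0.1]
opening: 0.0152
clock: 21.78
tool_pos: [0.5282, -0.0829, 0.2002]
orientation: [-180.0, 0.0, -165.9]
force: [0.6, 0.4, 0.1]
opening: 0.0155
clock: 22.45
tool_pos: [0.5408, -0.1662, 0.2001]
orientation: [180.0, -0.0, -165.9]
force: [-0.1, 0.4, 0.3]
opening: 0.0153
```

```bash
python3 -m creep '[[0.005,-0.08,0.04,0,10],[0.01,-0.16,0.1,0,10],[0.015,-0.24,0.2,0,10],[0.02,-0.32,0.3,0,10],[0.025,-0.4,0.38,0,10],[0.03,-0.464,0.44,0,10],[0.03,-0.464,0.47,0,10],[0.03,-0.464,0.47,0,10]]'; python3 - <<'E'
from plant import ctrl,snapshot
from h import *
o=ctrl.get_obs();print(o["tool_pos"],o["force"])
p=o["tool_pos"];a=np.linspace(0,6.28,60);ims=[]
for n,x0,y0 in(("side",235,175),("top",235,175)):
    d=snapshot(n);pickle.dump(d,open(n+"7.pkl","wb"));s=Cam(d);f=6
    im=cv2.resize(s.img[y0:y0+90,x0:x0+65],None,fx=f,fy=f,interpolation=cv2.INTER_CUBIC)
    def dr(pts,col,cl=True):
        q=(s.proj(pts)-[x0,y0]+.5)*f-.5; cv2.polylines(im,[np.round(q).astype(int)],cl,col,1)
    c=[.5508,-.2105]
    dr(np.c_[c[0]+.011*np.cos(a),c[1]+.011*np.sin(a),np.full(60,.05)],(0,200,0))
    dr(np.c_[p[0]+.008*np.cos(a),p[1]+.008*np.sin(a),np.full(60,p[2]-.056)],(0,0,255))
    dr([p,p-[0,0,.056]],(0,0,255),False)
    ims.append(im)
cv2.imwrite("pics/a9.png",np.hstack(ims))
E
```

```text
clock: 23.12
tool_pos: [0.5486, -0.2112, 0.1519]
orientation: [180.0, -0.1, -166.0]
force: [0.1, 0.0, -0.0]
opening: 0.0151
[ 0.54856957 -0.21122591  0.15189381] [ 0.05633316  0.03301091 -0.00770293]
```

View pics/a9.png

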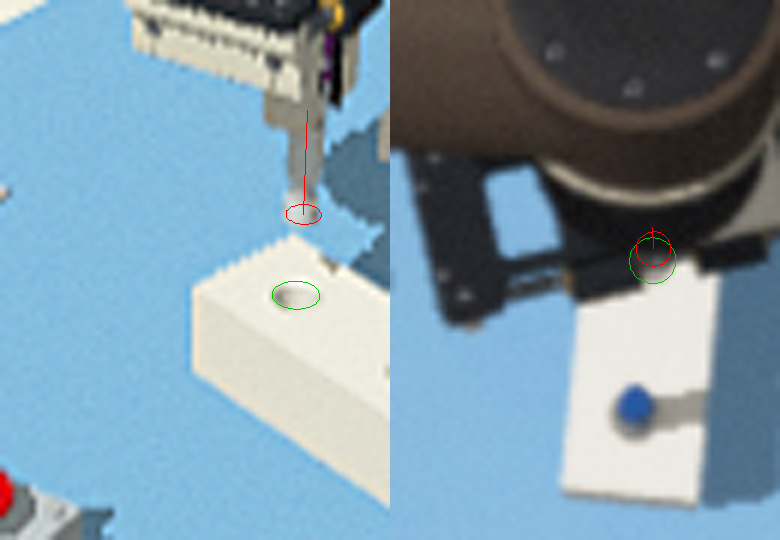

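Foot and hole outlines agree in both views, with the foot at (303,215) and the hole at (297,295) in the side crop. I'm shifting 1.3 mm and lowering.

```bash
python3 -m creep '[[-0.013,0,0.04,0,10],[-0.013,0,0.1,0,10],[-0.013,0,0.17,0,10],[-0.013,0,0.24,0,10],[-0.013,0,0.31,0,10],[-0.013,0,0.36,0,10],[-0.013,0,0.4,0,10],[-0.013,0,0.4,0,10]]'
python3 -m creep '[[0,0,0.01,0,10],[0,0,0.02,0,10],[0,0,0.03,0,10],[0,0,0.04,0,10],[0,0,0.05,0,10],[0,0,0.06,0,10],[0,0,0.07,0,10],[0,0,0.08,0,10]]'
python3 - <<'E'
from plant import ctrl,snapshot
from h import *
o=ctrl.get_obs();print(o["tool_pos"],o["force"])
p=o["tool_pos"];a=np.linspace(0,6.28,60);x0,y0=250,180
d=snapshot("side");s=Cam(d);f=8
im=cv2.resize(s.img[y0:y0+70,x0:x0+75],None,fx=f,fy=f,interpolation=cv2.INTER_CUBIC)
cv2.imwrite("pics/a10.png",im)
E
```

```text
clock: 23.88
tool_pos: [0.5498, -0.2105, 0.1119]
orientation: [180.0, -0.1, -165.9]
force: [-0.9, -1.0, -0.2]
opening: 0.0153
clock: 24.55
tool_pos: [0.5504, -0.2106, 0.1051]
orientation: [-180.0, 0.0, -165.9]
force: [0.1, -0.1, -0.3]
opening: 0.0153
[ 0.5503879  -0.21059873  0.10511563] [ 0.10507137 -0.12846612 -0.27641163]
```

View pics/a10.png

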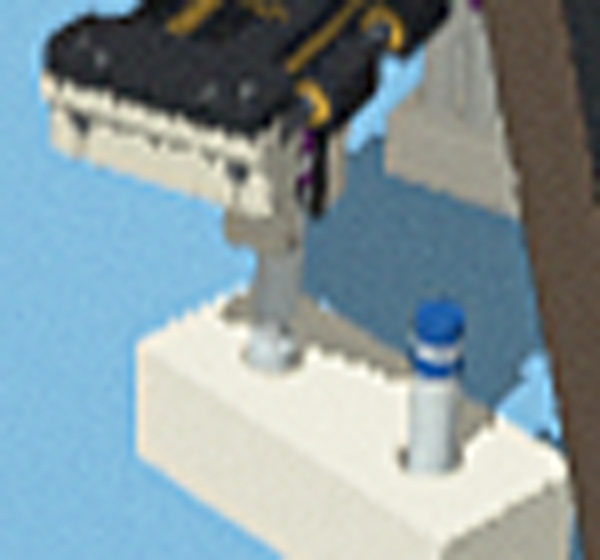

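The foot is centred on the hole mouth at (273,355) in the crop and well clear of the blue tube. I'm lowering it.

```bash
python3 -m creep '[[0,0,0.02,0,10],[0,0,0.04,0,10],[0,0,0.06,0,10],[0,0,0.08,0,10],[0,0,0.1,0,10],[0,0,0.12,0,10],[0,0,0.14,0,10],[0,0,0.15,0,10]]'
```

```text
clock: 25.27
tool_pos: [0.5502, -0.2106, 0.0898]
orientation: [180.0, -0.0, -165.9]
force: [-0.6, -0.8, -1.0]
opening: 0.0157
```

```bash
python3 -m creep '[[0,0,0.02,0,10],[0,0,0.04,0,10],[0,0,0.06,0,10],[0,0,0.08,0,10],[0,0,0.1,0,10],[0,0,0.12,0,10],[0,0,0.13,0,10],[0,0,0.13,0,10]]'
```

```text
clock: 25.93
tool_pos: [0.5502, -0.2105, 0.0768]
orientation: [180.0, -0.0, -165.9]
force: [0.5, -0.4, -1.7]
opening: 0.0159
```

```bash
python3 -m creep '[[0,0,0.007,0,10],[0,0,0.014,0,10],[0,0,0.021,0,10],[0,0,0.028,0,10],[0,0,0.035,0,10],[0,0,0.042,0,10],[0,0,0.05,0,10],[0,0,0.05,0,10]]'
```

```text
clock: 26.6
tool_pos: [0.5502, -0.2106, 0.072]
orientation: [180.0, -0.0, -165.9]
force: [-0.7, 0.0, -0.8]
opening: 0.0152
```

```bash
python3 -m creep '[[0,0,0.005,0,10],[0,0,0.01,0,10],[0,0,0.015,0,10],[0,0,0.02,0,10],[0,0,0.025,0,10],[0,0,0.03,0,10],[0,0,0.03,0,10],[0,0,0.03,0,10]]'
```

```text
clock: 27.27
tool_pos: [0.5504, -0.2106, 0.0691]
orientation: [180.0, -0.0, -165.9]
force: [-0.7, 0.1, -0.4]
opening: 0.0154
```

```bash
python3 -m creep '[[0,0,0.004,0,10],[0,0,0.008,0,10],[0,0,0.012,0,10],[0,0,0.016,0,10],[0,0,0.02,0,10],[0,0,0.02,0,10],[0,0,0.02,0,10],[0,0,0.02,0,10]]'
```

```text
clock: 27.93
tool_pos: [0.5506, -0.2106, 0.0676]
orientation: [-180.0, 0.0, -165.9]
force: [-1.3, 1.7, 5.4]
opening: 0.0155
```

```bash
python3 -m creep '[[0,0,0.003,0,10],[0,0,0.006,0,10],[0,0,0.009,0,10],[0,0,0.012,0,10],[0,0,0.012,0,10],[0,0,0.012,0,10],[0,0,0.012,0,10],[0,0,0.012,0,10]]'
```

```text
clock: 28.6
tool_pos: [0.5509, -0.2107, 0.0674]
orientation: [-179.9, 0.1, -165.9]
force: [-3.4, 1.5, 12.7]
opening: 0.0155
```

The bottom is felt at z≈0.0677, about where expected. I'm easing off the press, then letting go.

```bash
python3 -m creep '[[0,0,-0.008,0,10],[0,0,-0.014,0,10],[0,0,-0.014,0,10],[0,0,-0.014,0,17],[0,0,-0.014,0,19],[0,0,-0.014,0,22],[0,0,-0.014,0,26],[0,0,-0.014,0,30]]'
python3 - <<'E'
from plant import ctrl,snapshot
from h import *
o=ctrl.get_obs();print(o["tool_pos"],o["force"])
x0,y0=250,180
s=Cam(snapshot("side"));f=8
cv2.imwrite("pics/a11.png",cv2.resize(s.img[y0:y0+70,x0:x0+75],None,fx=f,fy=f,interpolation=cv2.INTER_CUBIC))
E
```

```text
clock: 29.27
tool_pos: [0.5502, -0.2106, 0.0671]
orientation: [180.0, -0.0, -165.9]
force: [-0.6, -0.7, -0.4]
opening: 0.0276
[ 0.55021316 -0.21056149  0.06706353] [-0.59636743 -0.68265736 -0.38628625]
```

View pics/a11.png

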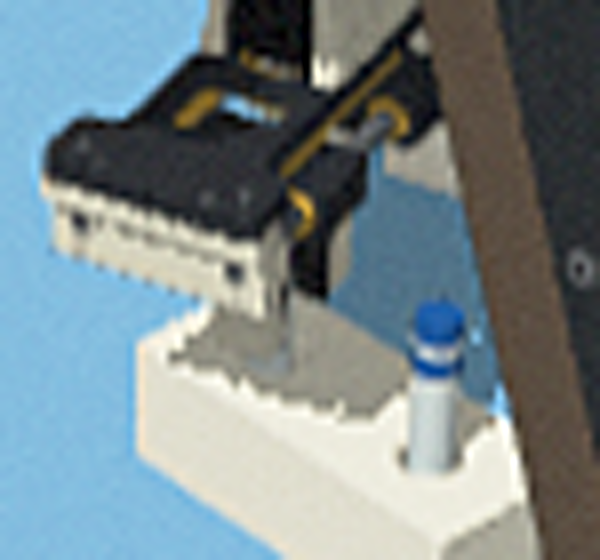

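```bash
python3 -m creep '[[0,0,0,0,40],[0,0,0,0,50],[0,0,-0.02,0,50],[0,0,-0.06,0,50],[0,0,-0.12,0,50],[0,0,-0.2,0,50],[0,0,-0.28,0,50],[0,0,-0.36,0,50]]'
python3 -m creep '[[0,0,-0.1,0,50],[0,0,-0.22,0,50],[0,0,-0.34,0,50],[0,0,-0.46,0,50],[0,0,-0.58,0,50],[0,0,-0.7,0,50],[0,0,-0.8,0,50],[0,0,-0.84,0,50]]'
python3 - <<'E'
from plant import ctrl,snapshot
from h import *
o=ctrl.get_obs();print(o["tool_pos"],o["force"])
x0,y0=250,180;ims=[]
s=Cam(snapshot("side"));f=6
ims.append(cv2.resize(s.img[180:250,250:320],None,fx=f,fy=f,interpolation=cv2.INTER_CUBIC))
t=Cam(snapshot("top"))
cv2.imwrite("pics/a12.png",ims[0]);cv2.imwrite("pics/t12.png",t.img);cv2.imwrite("pics/s12.png",s.img)
for z in(.05,.108):print(((s.proj([[.5508,-.2105,z]])-[250,180]+.5)*6).round())
E
```

```text
clock: 29.98
tool_pos: [0.5506, -0.2106, 0.1046]
orientation: [-180.0, 0.0, -165.9]
force: [0.1, 0.6, -0.8]
opening: 0.0499
clock: 30.65
tool_pos: [0.5511, -0.2108, 0.1897]
orientation: [-179.9, 0.2, -165.9]
force: [0.6, -0.5, -0.4]
opening: 0.0502
[ 0.55112755 -0.21075955  0.18974771] [ 0.58530102 -0.46008148 -0.36608924]
[[206. 265.]]
[[210. 161.]]
```

View pics/a12.png

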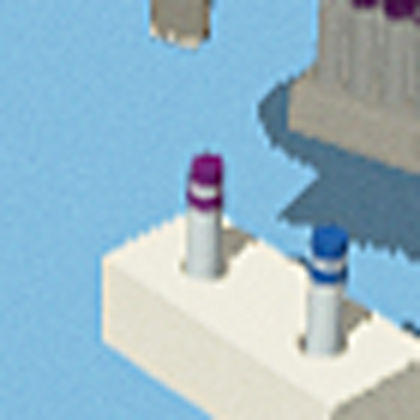

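View pics/s12.png

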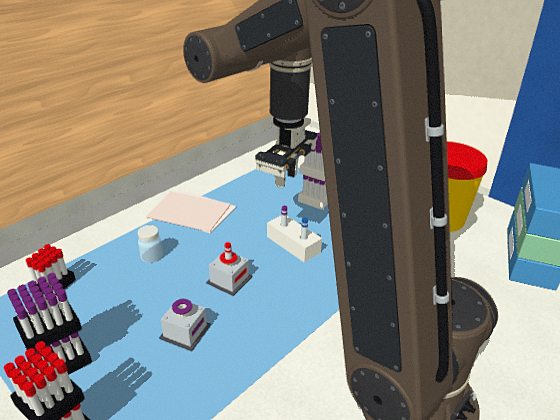

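The purple tube stands upright in the rack hole. In the crop its cap top is at (207,160), against (210,161) expected when it rests on the floor. The gripper is clear and nothing else has moved.

```bash
python3 -c "
from plant import workorder
print(workorder.close_job())"
```

```text
the job is handed in; nothing more can be done
None
```

The purple tube is out of its port and stands on the bottom of the empty hole in the white rack. The job was handed in at about 31 s of the 48 s allowed.

- **Collar and release:** I felt the collar top at about 85 mm and pressed it to its hard stop at about 76 mm, with up to 18 N. I closed on the tube with the collar held down, and it came past the catches without resistance.
- **Snag on the way out:** with the tube raised about 50 mm, it caught, probably on the collar's edge. The pull briefly reached about 46 N and dragged the tool about 5 mm sideways. That is more force than "without forcing anything" asks for, though below the 120 N wrist limit. I backed down and re-centred. An outward shift caught again at about 20 N. An inward shift cleared it, and the tube then came up with almost no force.
- **Placing:** I lowered it slowly and felt the floor at tool height 67.7 mm. The press there reached 12.7 N, a little firm for "gently". I eased off before opening the fingers and withdrew straight up.
- **Last checks:**
  - In the final side picture the tube is upright in the rack, with its top within about half a pixel of where it should be.
  - The purple collar has sprung back, and the red port, blue tube and jar look undisturbed.
  - The gripper is clear with no contact force.
  - I took a final top picture but did not look at it.

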